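# Set the model buildings on the scenic board

### The job

On the cutting mat, among other things, are the cast buildings for the harbour model: set the cottage, the boathouse and the lighthouse tower upright on the scenic board, each in the middle of the grey foundation slab of its own shape and length, the two gabled ones squared up with their slabs (either way round), and stand the lantern centred on top of the tower. Set each piece down without dropping it, leave the two model trees standing where they are, and do not knock over the paint jar.

Things in the scene. Friction and masses are not known exactly. Their poses are not given: they have to be found in the camera images.
- cottage_mid (a point): cottage: the SHORTER white gabled building, chimney at one end of the grey roof. 64 mm long (x), 46 mm wide (y) between flat upright long walls (best grip, nothing overhangs them); walls 36 mm high, ridge 52, chimney 60. 0.09-0.16 kg. Point: on its middle axis, 26 mm above its underside; x along the ridge, z up. Starts upright on the dark green cutting mat, 3 mm above the table.
- boathouse_mid (a point): boathouse: the LONGER white gabled building, no chimney, brown double door in one end. 100 mm long (x), 46 mm wide (y) between flat upright long walls (best grip, nothing overhangs them); walls 36 mm high, ridge 52. 0.13-0.23 kg. Point: on its middle axis, 26 mm above its underside; x along the ridge, z up. Starts upright on the dark green cutting mat, 3 mm above the table.
- tower_mid (a point): lighthouse tower without its lantern: round white shaft 64 mm high, foot ring 56 mm across and 6 mm high, above it 52 mm tapering to 48 mm, flat white top 50 mm across. 0.13-0.25 kg. Point: on its axis, 32 mm above its underside and 32 mm below its top; z up. Starts upright on the dark green cutting mat, 3 mm above the table.
- lantern_mid (a point): lantern (top piece) of the lighthouse: white gallery disc 48 mm across, 4 mm thick, at the bottom; on it a straight round glazed room 38 mm across up to 35 mm, where it is gripped; then a grey dome; 54 mm high in all. About 0.06 kg. Point: on its axis, 27 mm above its flat underside; z up. Starts upright on the dark green cutting mat, 3 mm above the table.
- slab_cottage_top (a point): the cottage's foundation: the SHORTER rectangular slab, 88 mm (x) by 70 mm (y), 12 mm larger than the cottage on every side. Plain grey, 6 mm thick, fixed on the green scenic board; its top is 18 mm above the table. Point: middle of its top face; z up. x along its longer side.
- slab_boathouse_top (a point): the boathouse's foundation: the LONGER rectangular slab, 124 mm (x) by 70 mm (y), 12 mm larger than the boathouse on every side. Plain grey, 6 mm thick, fixed on the green scenic board; its top is 18 mm above the table. Point: middle of its top face; z up. x along its longer side.
- slab_tower_top (a point): the lighthouse's foundation: the round slab, 80 mm across. Plain grey, 6 mm thick, fixed on the green scenic board; its top is 18 mm above the table. Point: middle of its top face; z up. 
- tree_a_mid (a point): a dark green model conifer, 61 mm high, 28 mm across, standing loose on a round foot on the board, near the edge with the footpath, between two foundations. The point is on its axis 30 mm above its underside; z up. To be left where it is.
- tree_b_mid (a point): another such conifer, near the fenced edge of the board, between two foundations. The point is on its axis 30 mm above its underside; z up. To be left where it is.
- jar_mid (a point): a closed brown paint jar with black lid, 42 mm across and 52 mm high, standing on the cutting mat among the model pieces. The point is on its axis 26 mm above its underside; z up. It stays there; do not knock it over.
There are look-alikes about, which are no part of the job. What is shaped like the part that bears jar_mid but purple or red is not meant.

How it is judged:
By the outcome, as a careful person would: the job done as asked, in the order asked, and still so for the second after the job is handed in, with the robot touching nothing.
It also fails if it takes over 106 s, if anything falls off the work surface, if the arm or the gripper's body presses on something with over 40 N, if the wrist force passes 120 N, or if a joint passes its speed limit or range.

### The arm

A 6-joint arm with a two-finger parallel gripper is mounted at the origin on the work surface. World frame = base frame: x ahead of the robot, y to its left, z up, the work surface at z = 0. Lengths are in m, angles in rad, forces in N, time in s.
With the tool pointing down it reaches from about 0.275 to 0.725 m from the base axis. Payload 5.6 kg.
Tool frame: the origin (TCP) lies at the very end of the fingers, on their centre line; the grasp point (between the pads) lies bot.hold_point_z behind it (bot.hold_point_z is the distance from the TCP to the grasp point, in m); z points along the fingers, y is the line along which they close (so a half turn about z gives the same grasp; the last joint's range is limited). The gripper opens to 85 mm and grips with 20 to 120 N. Pads are 22 mm wide; open, the fingers measure 114 mm over their backs; the gripper's body (76 mm by 85 mm) begins 54 mm behind the grasp point. The pads swing forward as they close: fully open they stand 13 mm farther back than shut.
Start: joints at [-1.034, 0.255, 0.108, 0, -1.424, -0.285], TCP at [0.137, -0.533, 0.231] pointing down, gripper open.
Joint ranges: [-2.95, 2.95], [-1.21, 1.97], [-1.09, 1.5], [-2.87, 1.71], [-2.94, -0.07], [-3.05, 3.05]. Speed limits (rad/s): [2.57, 2.57, 3.14, 3.14, 3.14, 3.14].

### API

Orientations are given as [roll, pitch, yaw] about the fixed x, y, z axes, in that order (R = Rz(yaw) Ry(pitch) Rx(roll)).
In Python, from workcell import bot gives the robot as it stands.
- The arm moves only by the shell command python3 -m crank 'ROWS' [OPENING] [FORCE]. ROWS is JSON, a list of rows, each an object of numbers: "tx", "ty", "tz": the shift along the world's x, y, z in cm; "roll": the turn about the world's z in rad. A call has 1 to 5 rows; each row is the pose to reach, as a shift and turn from the pose commanded when the call began; what a row does not reach only later rows make up. A row lasts 1/10 s, in which the tool goes at most 50 mm and 8.59 degrees, less where a joint would pass 70% of its speed; a pose out of reach is approached as far as the arm can. A call with a gripper value outside its range is refused whole. OPENING is the finger opening in cm, from 0 to 8.54, set as the call begins (- or left out, the last holds). The fingers move at their own pace and stop on an object; FORCE is the grip in N (left out, the last holds). Time passes only in rows, so rows that repeat a pose let the fingers close. It gives the time, the measured TCP pose, the force, the opening and the grip force at its end, in the units of the state.
- bot.get_obs(): the state, without advancing time (a new reading comes with each control period).
- bot.read_camera(name): name is "scene" or "top" or "wrist"; returns a dict with "image" (400x640x3 uint8, red, green, blue), "fovy" (degrees; the focal length in pixels is half the picture's height over the tangent of half this angle, whatever the lens; pixels are square), "cx", "cy" (the principal point, pixels), "world_to_cam" (4x4, takes a point from world to camera coordinates); the wrist camera has in their place "hand_eye" (4x4, takes a point from camera to tool coordinates, whose origin is the TCP and whose axes are the flange's). Camera axes: x right, y up, looking along -z (the intrinsics and any distortion apply to the point x, -y, -z); pixel columns grow to the right and rows downward; lengths in m; the calibration is good to about 2 mm. A picture is of the moment at which its call begins: read the wrist's pose just before it. There is no depth.
- bot.sign_off(): hands the job in; it is judged then, once.
The state is a dict: "t": time; "qpos": joint angles; "joint_velocities": joint speeds; "joint_torque": joint torques, N m; "tool_pos": TCP position; "orientation": TCP orientation; "force": force on the tool from outside, world axes, zero at the start; "torque": the same for the moment, N m; "finger_gap": finger opening in m; "grip_force": force on a finger pad.
Only numpy, scipy, OpenCV 4.12 (cv2) and the standard library are available. Lean on these libraries where they do the work, as an engineer would, in place of code of your own. Each camera call takes 0.05 s, during which the arm holds its last target. There are 200 camera calls.

## Working session

There is one attempt and no reset: what is moved stays moved. The work goes in short steps, Python scripts to look and compute and a shell command to move; the robot and the scene stay as the last step left them, time stands still between calls to the robot, and variables do not carry over. Pictures are saved under pics/ and viewed, at most 14 in all, crops included, and the job is handed in when it is done.

```bash
ls; mkdir -p pics
python3 - <<'E'
from workcell import bot
import cv2
o=bot.get_obs();print({k:o[k] for k in('t','tool_pos','orientation','finger_gap')},bot.hold_point_z)
for n in("top","scene"):
    c=bot.read_camera(n);cv2.imwrite(f"pics/{n}0.png",c["image"][:,:,::-1])
    print({k:v for k,v in c.items() if k!='image'})
E
```

```text
pics
{'t': 0.0, 'tool_pos': array([ 0.13693767, -0.53217054,  0.23040468]), 'orientation': array([ 3.13971785e+00, -8.15072266e-05, -2.88986263e+00]), 'finger_gap': 0.0851699422715617} 0.0187
{'fovy': 55.778313995964176, 'cx': 319.4326783159984, 'cy': 195.00425759403237, 'world_to_cam': array([[ 0.00723766, -0.99950233,  0.03070356,  0.01121622],
       [ 0.99768003,  0.00929614,  0.06743987, -0.49413107],
       [-0.06769173,  0.03014422,  0.9972508 , -1.04017243],
       [ 0.        ,  0.        ,  0.        ,  1.        ]])}
{'fovy': 57.62305066660938, 'cx': 318.9616368464121, 'cy': 202.60850136765072, 'world_to_cam': array([[-0.28990937,  0.95690415,  0.01694106,  0.1195758 ],
       [-0.6235627 , -0.20228744,  0.75514856,  0.27037457],
       [ 0.72603176,  0.20836083,  0.65533476, -1.31549693],
       [ 0.        ,  0.        ,  0.        ,  1.        ]])}
```

View pics/top0.png

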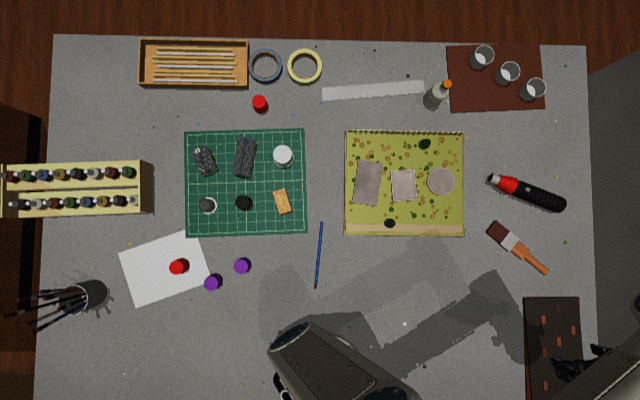

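View pics/scene0.png

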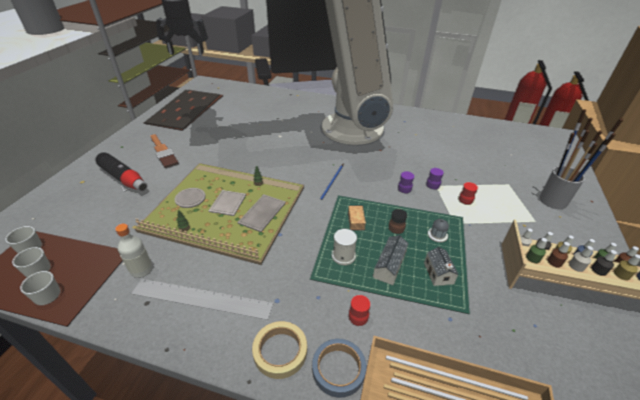

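The top view shows the cottage at about (205,161), the boathouse (245,157), the tower (283,156), the lantern (208,205), the jar (243,202) and an orange block (282,201). The slabs are the boathouse's (367,183), the cottage's (403,185) and the round one (440,181). The trees stand at (425,143) and (390,223). The scene view agrees: the chimney is on the shorter house at (440,265).

Next I'll get rough positions, plus one enlarged crop and a wrist picture.

```bash
cat > h.py <<'E'
from workcell import bot
import numpy as np, cv2
from scipy.spatial.transform import Rotation as R
def cam(n):
    o=bot.get_obs(); c=bot.read_camera(n); c["f"]=200/np.tan(np.radians(c["fovy"]/2))
    if n=="wrist":
        T=np.eye(4);T[:3,:3]=R.from_euler("xyz",o["orientation"]).as_matrix();T[:3,3]=o["tool_pos"]
        c["T"]=T@c["hand_eye"]
    else: c["T"]=np.linalg.inv(c["world_to_cam"])
    return c
def ray(c,u,v,z):
    d=c["T"][:3,:3]@np.array([(u-c["cx"])/c["f"],-(v-c["cy"])/c["f"],-1]); p=c["T"][:3,3]
    return p+d*(z-p[2])/d[2]
def pix(c,P):
    q=np.linalg.inv(c["T"])@np.append(P,1); return c["cx"]+c["f"]*q[0]/-q[2], c["cy"]-c["f"]*q[1]/-q[2]
def save(c,n): cv2.imwrite(f"pics/{n}.png",c["image"][:,:,::-1])
E
python3 - <<'E'
from h import *
c=cam("top")
for n,u,v,z in[("cot",205,161,.05),("boat",245,157,.05),("tower",283,156,.067),("lant",208,205,.05),("jar",243,202,.055),("slabB",367,183,.018),("slabC",403,185,.018),("slabT",440,181,.018),("treeA",390,223,.04),("treeB",425,143,.04),("block",282,201,.02)]: print(n,ray(c,u,v,z).round(3))
cv2.imwrite("pics/crop0.png",cv2.resize(c["image"][120:245,175:310,::-1],None,fx=4.6,fy=4.6,interpolation=cv2.INTER_CUBIC))
w=cam("wrist");print({k:v for k,v in w.items() if k!='image'})
E
```

```text
cot [0.581 0.326 0.05 ]
boat [0.593 0.219 0.05 ]
tower [0.594 0.115 0.067]
lant [0.462 0.315 0.05 ]
jar [0.471 0.221 0.055]
slabB [ 0.529 -0.118  0.018]
slabC [ 0.524 -0.22   0.018]
slabT [ 0.537 -0.325  0.018]
treeA [ 0.417 -0.178  0.04 ]
treeB [ 0.64  -0.277  0.04 ]
block [0.476 0.119 0.02 ]
{'fovy': 70.89799038953983, 'cx': 316.93579762392983, 'cy': 200.83521378648896, 'hand_eye': array([[ 1.13204491e-03,  9.63524962e-01,  2.67616081e-01,
         6.81691249e-02],
       [ 9.99999126e-01, -1.27351335e-03,  3.55053302e-04,
         5.44802929e-04],
       [ 6.82915371e-04,  2.67615445e-01, -9.63525561e-01,
        -1.42839775e-01],
       [ 0.00000000e+00,  0.00000000e+00,  0.00000000e+00,
         1.00000000e+00]]), 'f': np.float64(280.9182901586603), 'T': array([[-2.50241626e-01, -9.32940041e-01, -2.58847462e-01,
         7.09018970e-02],
       [ 9.68183122e-01, -2.40923768e-01, -6.76548570e-02,
        -5.48939154e-01],
       [ 7.55419157e-04, -2.67541805e-01,  9.63545957e-01,
         3.73448738e-01],
       [ 0.00000000e+00,  0.00000000e+00,  0.00000000e+00,
         1.00000000e+00]])}
```

View pics/crop0.png

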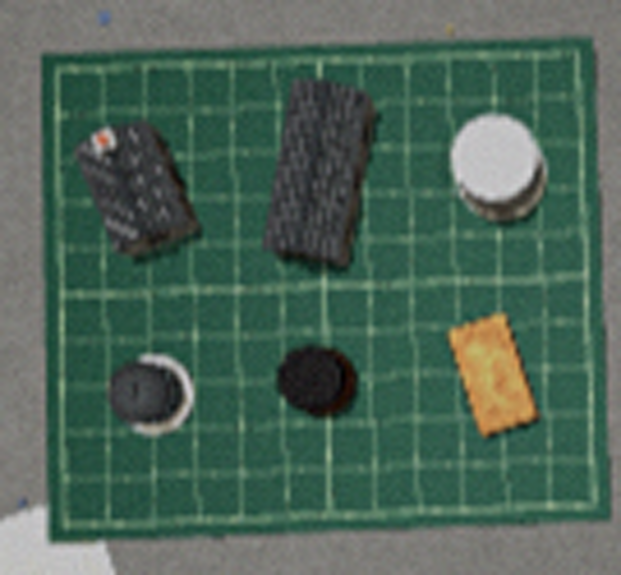

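The crop confirms the choices. The shorter house, with an orange-topped chimney, is at the top left and is the cottage. The longer house without a chimney is the boathouse, the white cylinder is the tower, and the dark dome on a white disc is the lantern. The black-lidded jar and the orange block stay where they are.

I'll move over the board for a close look on the way.

```bash
python3 -m crank '[{"tx":5,"ty":4,"tz":5,"roll":-0.12},{"tx":10,"ty":8,"tz":8,"roll":-0.25},{"tx":15,"ty":12,"tz":8,"roll":-0.25},{"tx":19,"ty":16,"tz":8,"roll":-0.25},{"tx":23,"ty":19,"tz":8,"roll":-0.25}]' 8.5 30
python3 -m crank '[{"tx":4,"ty":3},{"tx":8,"ty":6},{"tx":12,"ty":9},{"tx":16,"ty":12},{"tx":16,"ty":12}]'
python3 - <<'E'
from h import *
c=cam("wrist");save(c,"w1");print(bot.get_obs()["tool_pos"],bot.get_obs()["orientation"],bot.get_obs()["t"])
E
```

```text
t: 0.7
tool_pos: [0.3167, -0.384, 0.3075]
orientation: [-3.141, 0.001, -3.14]
force: [0.4, -0.8, 1.6]
finger_gap: 0.085
grip_force: 0.0
[ 0.3216131  -0.38023711  0.30732359] [ 3.14063249  0.00360921 -3.13524724] 0.75invalid input
```

View pics/w1.png

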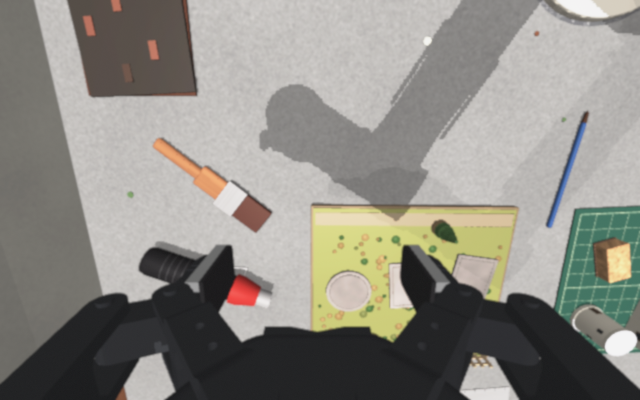

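The wrist image shows the gripper covering the lower part of the frame, with the board at (310-515, 205-370). I need the TCP beyond the board, at x of about 0.62. I also need to give all four keys in every row.

```bash
python3 -m crank '[{"tx":4,"ty":2,"tz":0,"roll":0},{"tx":8,"ty":4,"tz":0,"roll":0},{"tx":12,"ty":6,"tz":0,"roll":0},{"tx":16,"ty":8,"tz":0,"roll":0},{"tx":20,"ty":10,"tz":0,"roll":0}]'
python3 -m crank '[{"tx":4,"ty":2,"tz":0,"roll":0},{"tx":8,"ty":4,"tz":0,"roll":0},{"tx":10,"ty":6,"tz":0,"roll":0},{"tx":10,"ty":6,"tz":0,"roll":0},{"tx":10,"ty":6,"tz":0,"roll":0}]'
python3 - <<'E'
from h import *
c=cam("wrist");save(c,"w2");np.save("w2T.npy",c["T"]);print(bot.get_obs()["tool_pos"],bot.get_obs()["orientation"],bot.get_obs()["t"])
E
```

```text
t: 1.25
tool_pos: [0.5169, -0.2843, 0.3066]
orientation: [3.142, -0.0, -3.14]
force: [0.3, -0.4, 0.1]
finger_gap: 0.0856
grip_force: 0.0
t: 1.75
tool_pos: [0.6158, -0.2249, 0.3059]
orientation: [3.142, -0.001, -3.139]
force: [0.3, -0.1, -0.4]
finger_gap: 0.0856
grip_force: 0.0
[ 0.61532819 -0.2255808   0.30655282] [-3.14137735e+00 -5.38213843e-04 -3.13967327e+00] 1.8
```

View pics/w2.png

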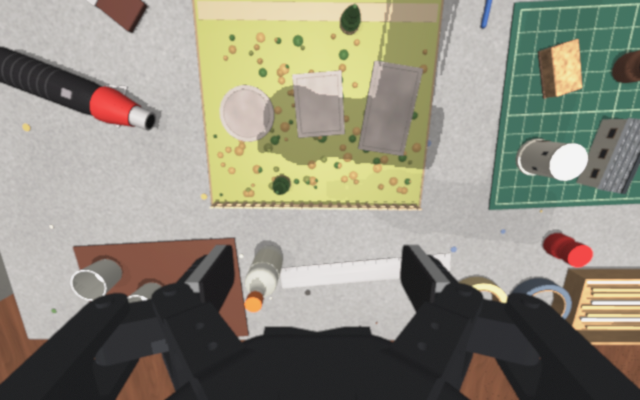

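The board is fully visible: round slab (247,112), cottage slab (320,104), boathouse slab (390,108), trees at (350,18) and (281,185). Next I'll measure the slabs with a low-saturation mask, and move over the mat.

```bash
cat >> h.py <<'E'
def blobs(c,mask,z,roi,amin=300):
    m=np.zeros_like(mask);x0,x1,y0,y1=roi;m[y0:y1,x0:x1]=mask[y0:y1,x0:x1]
    m=cv2.morphologyEx(m,cv2.MORPH_OPEN,np.ones((3,3),np.uint8));m=cv2.morphologyEx(m,cv2.MORPH_CLOSE,np.ones((7,7),np.uint8))
    out=[]
    for k in cv2.findContours(m,cv2.RETR_EXTERNAL,cv2.CHAIN_APPROX_NONE)[0]:
        if cv2.contourArea(k)<amin: continue
        P=np.array([ray(c,u,v,z)[:2] for u,v in k[:,0]]).astype(np.float32)*1000
        (cx,cy),(w,h),a=cv2.minAreaRect(P)
        b=cv2.boxPoints(((cx,cy),(w,h),a)); e=max((b[1]-b[0],b[2]-b[1]),key=np.linalg.norm)
        ang=np.degrees(np.arctan2(e[1],e[0]))%180
        ec=cv2.minEnclosingCircle(P)
        out.append((k[:,0].mean(0).round(),np.round((cx,cy,max(w,h),min(w,h),ang),1),np.round([*ec[0],2*ec[1]],1)))
    return out
E
python3 - <<'E'
from h import *
c=cam("wrist")
h=cv2.cvtColor(cv2.GaussianBlur(c["image"],(3,3),0),cv2.COLOR_RGB2HSV)
m=(h[:,:,1]<75).astype(np.uint8)*255
cv2.imwrite("pics/m.png",m)
for b in blobs(c,m,.018,(205,425,30,195)):print(b)
t=cam("top");h=cv2.cvtColor(t["image"],cv2.COLOR_RGB2HSV);m=(h[:,:,1]<75).astype(np.uint8)*255
print("top")
for b in blobs(t,m,.018,(350,459,140,225),100):print(b)
E
python3 -m crank '[{"tx":0,"ty":5,"tz":0,"roll":0},{"tx":0,"ty":10,"tz":0,"roll":0},{"tx":0,"ty":15,"tz":0,"roll":0},{"tx":0,"ty":20,"tz":0,"roll":0},{"tx":0,"ty":25,"tz":0,"roll":0}]' |tail -1
python3 -m crank '[{"tx":1,"ty":5,"tz":0,"roll":0},{"tx":2,"ty":10,"tz":0,"roll":0},{"tx":3,"ty":15,"tz":0,"roll":0},{"tx":4,"ty":20,"tz":0,"roll":0},{"tx":4,"ty":20,"tz":0,"roll":0}]'
python3 - <<'E'
from h import *
c=cam("wrist");save(c,"w3")
h=cv2.cvtColor(cv2.GaussianBlur(c["image"],(3,3),0),cv2.COLOR_RGB2HSV)
E
```

```text
(array([247., 113.]), array([ 535.1, -328.9,   80.7,   80. ,   90.2]), array([ 534.8, -328.5,   81.9]))
(array([319., 104.]), array([ 521.7, -222.4,   90.5,   73. ,    4.8]), array([ 522.1, -222.9,  111.3]))
(array([390., 108.]), array([ 528.7, -119.6,  126.3,   72.7,  171.7]), array([ 528.7, -119.5,  141.5]))
top
(array([400., 181.]), array([ 534.1, -217.6,  296. ,  238.6,   90.4]), array([ 524.1, -213. ,  360.5]))
grip_force: 0.0
t: 2.9
tool_pos: [0.6551, 0.2293, 0.3041]
orientation: [3.142, -0.003, -3.136]
force: [-1.2, 0.7, -0.7]
finger_gap: 0.0855
grip_force: 0.0
```

View pics/w3.png

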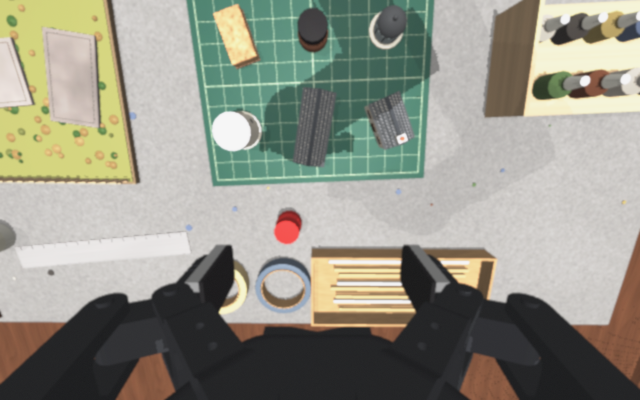

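Measured slabs: tower (535,-329), cottage (522,-222) at 4.8°, boathouse (529,-120) at -8.3°. The mask sizes match the stated ones. In this view the tower is at (234,131), the boathouse (315,127), the cottage (390,121), the lantern (388,25) and the jar (313,30). I'll enlarge this to find the ridges.

Run:
```python
import cv2
i=cv2.imread("pics/w3.png")
cv2.imwrite("pics/crop3.png",cv2.resize(i[0:180,200:440],None,fx=3.3,fy=3.3,interpolation=cv2.INTER_CUBIC))
```

```text
(no output)
```

View pics/crop3.png

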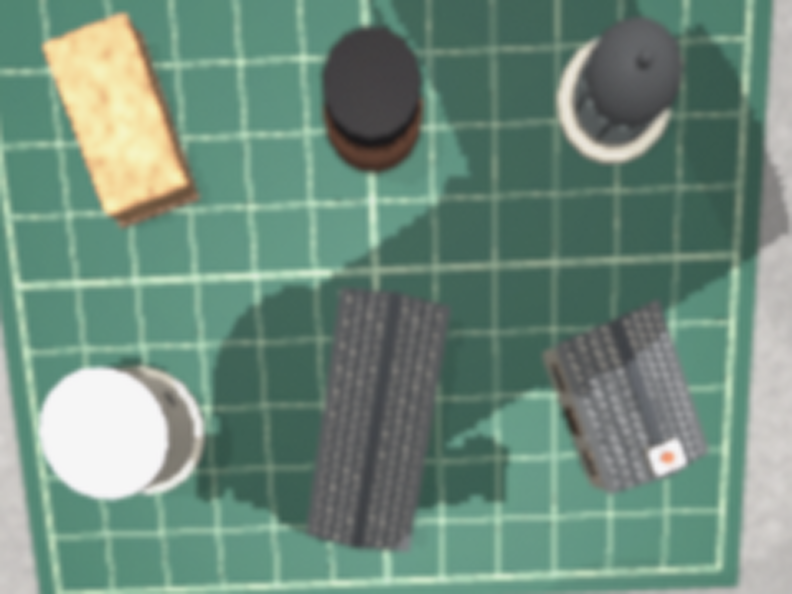

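```bash
cat > m.py <<'E'
from h import *
c=cam("wrist")
def q(u,v,z): return ray(c,200+u/3.3,v/3.3,z)[:2]*1000
def house(n,C,Rg):
    P=[q(*p,.039) for p in C]; r=[q(*p,.055) for p in Rg]
    e1=P[0]-P[3]; e2=P[1]-P[2]
    print(n,"eaves mid",np.mean(P,0).round(1),"len",[round(float(np.linalg.norm(x)),1) for x in(e1,e2,P[1]-P[0],P[2]-P[3])],"ang",[round(float(np.degrees(np.arctan2(x[1],x[0]))%180),1) for x in(e1,e2,r[0]-r[1])],"ridge mid",np.mean(r,0).round(1),np.linalg.norm(r[0]-r[1]).round(1))
house("boat",[(342,290),(448,303),(410,550),(308,533)],[(393,295),(365,545)])
house("cot",[(543,355),(662,303),(708,453),(605,492)],[(620,320),(672,472)])
h=cv2.cvtColor(c["image"],cv2.COLOR_RGB2HSV)
m=((h[:,:,2]>205)&(h[:,:,1]<40)).astype(np.uint8)*255
for b in blobs(c,m,.067,(205,265,100,160),200): print("tower",b)
print("lantern tip",q(645,62,.057),"gallery",q(614,101,.007),"jar",q(372,83,.055))
E
python3 m.py
```

```text
boat eaves mid [593.8 223.1] len [101.3, 103.6, 44.0, 45.6] ang [171.1, 172.0, 173.6] ridge mid [594.  224.1] 100.0
cot eaves mid [584.6 330.5] len [63.9, 65.3, 52.4, 46.4] ang [27.9, 22.4, 23.6] ridge mid [582.8 333.2] 64.8
tower (array([233., 131.]), array([597.4, 116. ,  50.2,  49.8,  73.4]), array([597.8, 115.7,  51.6]))
lantern tip [463.16145152 322.49620145] gallery [461.85890231 322.70583139] jar [470.01789444 221.17866584]
```

```bash
python3 -m crank '[{"tx":-2.4,"ty":3.4,"tz":0,"roll":0.14},{"tx":-4.8,"ty":6.8,"tz":0,"roll":0.28},{"tx":-7.1,"ty":10.3,"tz":-2,"roll":0.415},{"tx":-7.1,"ty":10.3,"tz":-7,"roll":0.415},{"tx":-7.1,"ty":10.3,"tz":-12,"roll":0.415}]' 8.5 30
python3 -m crank '[{"tx":0,"ty":0,"tz":-4,"roll":0},{"tx":0,"ty":0,"tz":-4,"roll":0},{"tx":0,"ty":0,"tz":-4,"roll":0}]'
python3 - <<'E'
from h import *
save(cam("wrist"),"w4");save(cam("scene"),"s4")
E
```

```text
t: 3.5
tool_pos: [0.5845, 0.327, 0.1881]
orientation: [3.14, 0.005, -2.725]
force: [0.5, 0.6, 0.2]
finger_gap: 0.0848
grip_force: 0.0
t: 3.8
tool_pos: [0.5856, 0.3261, 0.149]
orientation: [-3.141, 0.002, -2.726]
force: [0.5, 0.5, 1.1]
finger_gap: 0.0849
grip_force: 0.0
```

View pics/w4.png

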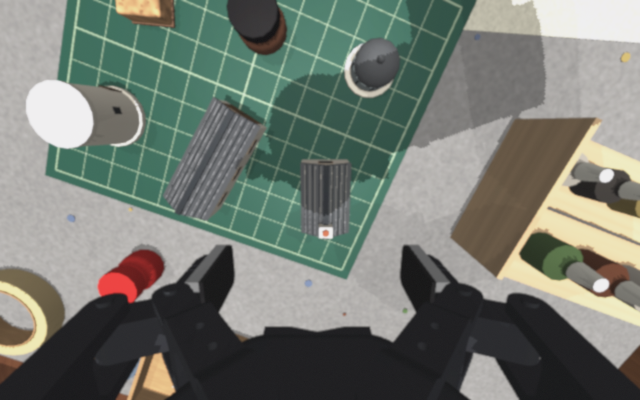

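The cottage is directly ahead between the fingers, with its ridge from (325,160) to (326,234) and its eaves at columns 301-349. It is square with the gripper. I'll compute the offset.

Run:
```python
from h import *
o=bot.get_obs();c=cam("wrist");print(o["tool_pos"].round(4),o["orientation"].round(4))
P=np.array([ray(c,u,v,.039)[:2] for u,v in[(301,160),(349,160),(350,236),(301,236)]]);r=np.array([ray(c,u,v,.055)[:2] for u,v in[(325,160),(326,238)]])
print(P.mean(0),r.mean(0),np.linalg.norm(P-np.roll(P,1,0),axis=1),np.degrees(np.arctan2(*(r[0]-r[1])[::-1])),np.linalg.norm(r[0]-r[1]))
```

```text
[0.5866 0.3276 0.151 ] [ 3.1409  0.0067 -2.7257]
[0.58511186 0.33617141] [0.58202961 0.33452735] [0.07410788 0.04340433 0.07417206 0.04784921] -154.92024532947872 0.07143181408114567
```

```bash
python3 -m crank '[{"tx":-0.2,"ty":0.6,"tz":-4,"roll":0},{"tx":-0.2,"ty":0.6,"tz":-8,"roll":0},{"tx":-0.2,"ty":0.6,"tz":-11,"roll":0},{"tx":-0.2,"ty":0.6,"tz":-13,"roll":0},{"tx":-0.2,"ty":0.6,"tz":-13.9,"roll":0}]' 8.5 30
python3 -m crank '[{"tx":0,"ty":0,"tz":0,"roll":0},{"tx":0,"ty":0,"tz":0,"roll":0},{"tx":0,"ty":0,"tz":0,"roll":0},{"tx":0,"ty":0,"tz":0,"roll":0},{"tx":0,"ty":0,"tz":0,"roll":0}]' 3 30
python3 -m crank '[{"tx":0,"ty":0,"tz":0,"roll":0},{"tx":0,"ty":0,"tz":0,"roll":0},{"tx":0,"ty":0,"tz":0,"roll":0}]' 3 30
python3 - <<'E'
from h import *
save(cam("wrist"),"w5")
E
```

```text
t: 4.45
tool_pos: [0.5828, 0.3337, 0.0075]
orientation: [3.142, 0.0, -2.725]
force: [-0.2, -0.2, -0.3]
finger_gap: 0.0849
grip_force: 0.0
t: 4.95
tool_pos: [0.5838, 0.3345, 0.0101]
orientation: [3.141, 0.004, -2.724]
force: [-0.8, -0.1, 7.5]
finger_gap: 0.0457
grip_force: 33.1
t: 5.25
tool_pos: [0.5838, 0.3345, 0.0101]
orientation: [3.141, 0.004, -2.724]
force: [-2.1, 1.0, 6.0]
finger_gap: 0.0456
grip_force: 33.1
```

View pics/w5.png

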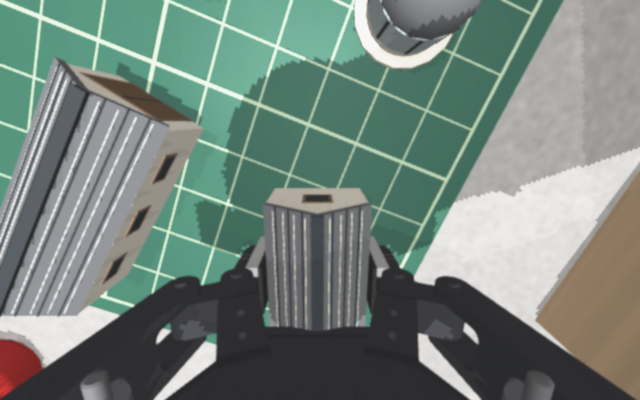

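Gripped, with the gap at 45.6 mm. The near gable's ridge end is at (318,214). From it I'll compute the in-hand offset along the ridge, then the target.

Run:
```python
from h import *
c=cam("wrist");o=bot.get_obs()
y=o["orientation"][2];d=np.array([np.cos(y),np.sin(y)])
for uv,z in(((318,214),.055),((273,206),.039),((363,206),.039)):
    P=ray(c,*uv,z)[:2]-o["tool_pos"][:2]; print(P@d, P@[-d[1],d[0]])
```

```text
0.03607496946744103 -0.0009288379575548537
0.03427751664527417 0.018034222820210746
0.03432376407902512 -0.020012852474206224
```

```bash
python3 -m crank '[{"tx":0,"ty":0,"tz":1,"roll":0},{"tx":0,"ty":0,"tz":4,"roll":0},{"tx":0,"ty":0,"tz":8,"roll":0},{"tx":0,"ty":0,"tz":12,"roll":0},{"tx":0,"ty":0,"tz":12,"roll":0}]' 3 40
python3 -m crank '[{"tx":0,"ty":-4,"tz":0,"roll":-0.1},{"tx":-1,"ty":-8,"tz":0,"roll":-0.2},{"tx":-2,"ty":-12,"tz":0,"roll":-0.3},{"tx":-3,"ty":-16,"tz":0,"roll":-0.333},{"tx":-4,"ty":-20,"tz":0,"roll":-0.333}]'
python3 -m crank '[{"tx":0,"ty":-4,"tz":0,"roll":0},{"tx":0,"ty":-8,"tz":0,"roll":0},{"tx":0,"ty":-12,"tz":0,"roll":0},{"tx":0,"ty":-16,"tz":0,"roll":0},{"tx":0,"ty":-20,"tz":0,"roll":0}]'
python3 -m crank '[{"tx":0,"ty":-4,"tz":0,"roll":0},{"tx":-1,"ty":-8,"tz":0,"roll":0},{"tx":-1.9,"ty":-12,"tz":0,"roll":0},{"tx":-1.9,"ty":-15.6,"tz":0,"roll":0},{"tx":-1.9,"ty":-15.6,"tz":0,"roll":0}]'
python3 - <<'E'
from h import *
save(cam("wrist"),"w6");o=bot.get_obs();print(o["tool_pos"],o["orientation"])
E
```

```text
t: 5.85
tool_pos: [0.5856, 0.3352, 0.1358]
orientation: [3.14, 0.012, -2.724]
force: [-0.2, -0.3, -0.1]
finger_gap: 0.0452
grip_force: 41.8
t: 6.35
tool_pos: [0.5416, 0.132, 0.128]
orientation: [3.141, -0.0, -3.059]
force: [0.4, -0.8, -0.7]
finger_gap: 0.0455
grip_force: 41.7
t: 6.85
tool_pos: [0.542, -0.0679, 0.1281]
orientation: [3.141, 0.0, -3.058]
force: [1.6, 0.1, -1.0]
finger_gap: 0.0457
grip_force: 41.7
t: 7.35
tool_pos: [0.5225, -0.226, 0.1278]
orientation: [-3.141, -0.001, -3.062]
force: [0.5, 0.1, -1.2]
finger_gap: 0.0452
grip_force: 41.8
[ 0.5227903  -0.22418495  0.12771346] [ 3.14135748e+00 -2.98209852e-04 -3.06129818e+00]
```

View pics/w6.png

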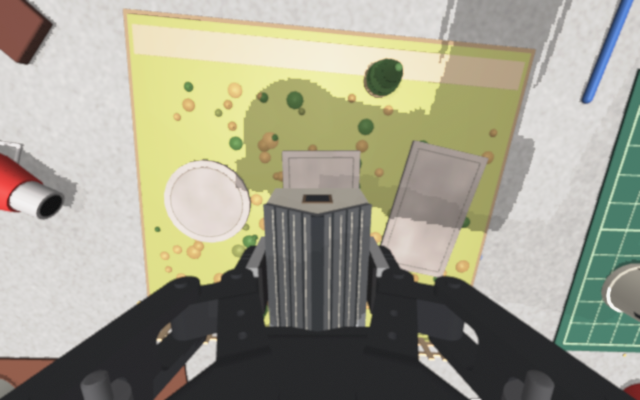

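The cottage is held and square with its slab. The slab's near edge runs from (282,151) to (359,151). I've viewed 10 pictures so far, so most of the rest will be done by numbers. Next, the remaining offset from the slab's near edge.

Run:
```python
from h import *
c=cam("wrist");o=bot.get_obs();print(o["tool_pos"],o["orientation"][2])
y=o["orientation"][2];d=np.array([np.cos(y),np.sin(y)])
a,b=[ray(c,*p,.018)[:2] for p in((282,151),(360,151))]
print(np.linalg.norm(a-b),"slab angle",np.degrees(np.arctan2(*(b-a)[::-1])),"centre",(a+b)/2-.044*d)
h=cv2.cvtColor(cv2.GaussianBlur(c["image"],(3,3),0),cv2.COLOR_RGB2HSV)
m=(h[:,:,1]<75).astype(np.uint8)*255
for r in((155,260,150,250),(375,490,130,290)):
  for b in blobs(c,m,.018,r):print(b)
```

```text
[ 0.52302532 -0.22295406  0.1276829 ] -3.0598073930335667
0.06936477931054744 slab angle 94.66786400229942 centre [ 0.5223589  -0.22018187]
(array([205., 200.]), array([ 534.5, -328.3,   80.9,   80.5,  163.7]), array([ 534.3, -328.1,   82. ]))
(array([442., 232.]), array([ 534.1, -106.3,  149.1,  119.3,    4.7]), array([ 541.3, -104.3,  177.9]))
```

```bash
python3 -m crank '[{"tx":0.2,"ty":0.1,"tz":-3,"roll":0},{"tx":0.2,"ty":0.1,"tz":-6,"roll":0},{"tx":0.2,"ty":0.1,"tz":-8.5,"roll":0},{"tx":0.2,"ty":0.1,"tz":-9.5,"roll":0},{"tx":0.2,"ty":0.1,"tz":-9.9,"roll":0}]'
python3 -m crank '[{"tx":0,"ty":0,"tz":-0.1,"roll":0},{"tx":0,"ty":0,"tz":-0.2,"roll":0},{"tx":0,"ty":0,"tz":-0.3,"roll":0},{"tx":0,"ty":0,"tz":-0.3,"roll":0}]'
```

```text
t: 7.95
tool_pos: [0.5252, -0.2205, 0.0281]
orientation: [3.141, -0.002, -3.057]
force: [0.5, -0.6, -0.9]
finger_gap: 0.0452
grip_force: 41.8
t: 8.35
tool_pos: [0.5259, -0.2215, 0.0264]
orientation: [-3.141, 0.001, -3.058]
force: [-0.6, -0.1, -1.2]
finger_gap: 0.0453
grip_force: 41.8
```

```bash
python3 -m crank '[{"tx":0,"ty":0,"tz":-0.1,"roll":0},{"tx":0,"ty":0,"tz":-0.1,"roll":0},{"tx":0,"ty":0,"tz":-0.1,"roll":0}]'
python3 -m crank '[{"tx":0,"ty":0,"tz":-0.05,"roll":0},{"tx":0,"ty":0,"tz":-0.1,"roll":0},{"tx":0,"ty":0,"tz":-0.1,"roll":0}]'
```

```text
t: 8.65
tool_pos: [0.5258, -0.2215, 0.0252]
orientation: [-3.141, 0.001, -3.058]
force: [-0.4, 0.0, 1.8]
finger_gap: 0.0454
grip_force: 42.0
t: 8.95
tool_pos: [0.5258, -0.2216, 0.0252]
orientation: [-3.141, 0.001, -3.057]
force: [-3.5, 2.2, 9.5]
finger_gap: 0.0455
grip_force: 43.1
```

```bash
python3 -m crank '[{"tx":0,"ty":0,"tz":0,"roll":0},{"tx":0,"ty":0,"tz":0,"roll":0},{"tx":0,"ty":0,"tz":0,"roll":0},{"tx":0,"ty":0,"tz":1,"roll":0},{"tx":0,"ty":0,"tz":3,"roll":0}]' 8.5
python3 -m crank '[{"tx":0,"ty":0,"tz":4,"roll":0},{"tx":0,"ty":0,"tz":8,"roll":0},{"tx":3,"ty":0,"tz":11,"roll":0},{"tx":6.8,"ty":2,"tz":13,"roll":-0.1},{"tx":6.8,"ty":6,"tz":13,"roll":-0.215}]'
python3 - <<'E'
from h import *
save(cam("wrist"),"w7")
E
python3 -m crank '[{"tx":0,"ty":5,"tz":0,"roll":0},{"tx":0,"ty":10,"tz":0,"roll":0},{"tx":0,"ty":15,"tz":0,"roll":0},{"tx":0,"ty":20,"tz":0,"roll":0},{"tx":0,"ty":25,"tz":0,"roll":0}]'|tail -1
python3 -m crank '[{"tx":0,"ty":5,"tz":0,"roll":0},{"tx":0,"ty":10,"tz":-1,"roll":0},{"tx":0,"ty":13.5,"tz":-2,"roll":0},{"tx":0,"ty":13.5,"tz":-2,"roll":0},{"tx":0,"ty":13.5,"tz":-2,"roll":0}]'
python3 - <<'E'
from h import *
c=cam("wrist");save(c,"w8");o=bot.get_obs();print(o["tool_pos"],o["orientation"])
h=cv2.cvtColor(c["image"],cv2.COLOR_RGB2HSV)
m=((h[:,:,1]<60)).astype(np.uint8)*255
cv2.imwrite("pics/m8.png",m)
for b in blobs(c,m,.047,(220,420,60,275)):print(b)
E
```

```text
t: 9.45
tool_pos: [0.5242, -0.2211, 0.0529]
orientation: [3.14, -0.004, -3.058]
force: [0.3, -0.6, 0.7]
finger_gap: 0.0858
grip_force: 0.0
t: 9.95
tool_pos: [0.5982, -0.1627, 0.1869]
orientation: [-3.14, 0.007, 3.004]
force: [1.3, 0.6, -1.3]
finger_gap: 0.0851
grip_force: 0.0
grip_force: 0.0
t: 11.0
tool_pos: [0.5931, 0.2242, 0.1637]
orientation: [-3.141, -0.0, 3.012]
force: [0.0, -0.1, 0.2]
finger_gap: 0.0852
grip_force: 0.0
[0.59350904 0.22333905 0.16423634] [-3.14130054e+00  3.76193420e-04  3.01087973e+00]
(array([307., 191.]), array([585.6, 227.9, 205.7, 180.3,  82.7]), array([602. , 225.8, 253. ]))
(array([300.,  66.]), array([480.5, 225.3,  43.9,  14.8,  82.6]), array([475.5, 226. ,  44. ]))
```

Run:
```python
import cv2,numpy as np
a=cv2.imread("pics/w7.png")[60:260,130:430];b=cv2.imread("pics/w8.png")[90:300,250:390]
a=cv2.resize(a,(450,300),interpolation=3);b=cv2.resize(b,(350,525),interpolation=3)
o=np.zeros((600,800,3),np.uint8);o[:300,:450]=a;o[:525,450:]=b;cv2.imwrite("pics/j1.png",o)
```

```text
(no output)
```

View pics/j1.png

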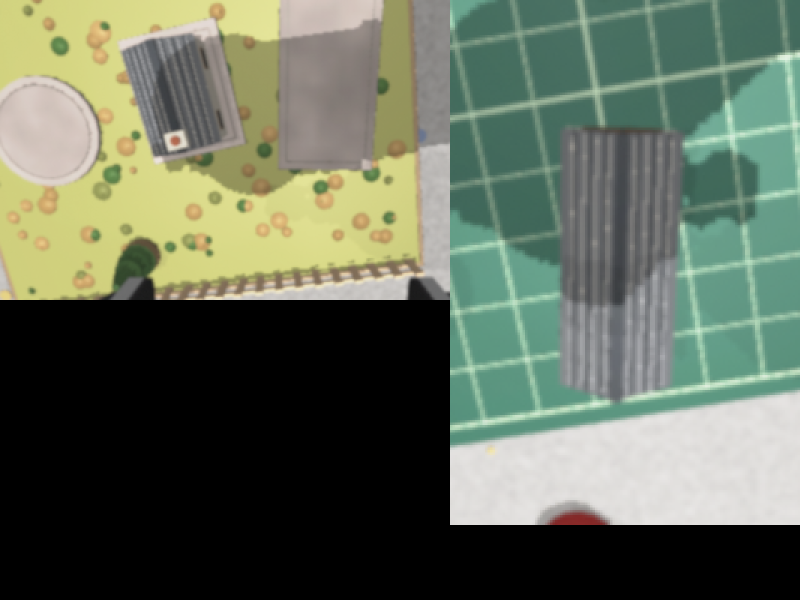

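The left part shows the cottage standing upright inside its slab. The right part shows the boathouse ahead of the gripper, ridge ends at about (320,141) and (317,251). Computing the grasp correction.

Run:
```python
from h import *
c=cam("wrist");o=bot.get_obs();print(o["tool_pos"],o["orientation"][2])
P=np.array([ray(c,u,v,.039)[:2] for u,v in[(296.8,141.2),(343.2,142),(337.2,244),(294.8,245.2)]]);r=np.array([ray(c,u,v,.055)[:2] for u,v in[(320,141.2),(316.8,250.8)]])
A=lambda e:np.degrees(np.arctan2(e[1],e[0]))%180
print(P.mean(0),r.mean(0),np.linalg.norm(P-np.roll(P,1,0),axis=1),A(r[0]-r[1]),A(P[0]-P[3]),A(P[1]-P[2]),np.linalg.norm(r[0]-r[1]))
```

```text
[0.59372392 0.22284115 0.16454157] 3.009920901673856
[0.59464544 0.22436203] [0.59368081 0.22484232] [0.10569454 0.04341771 0.1035794  0.04392414] 171.03675914623236 170.3507372888851 170.57723739419475 0.10529873132107614
```

```bash
python3 -m crank '[{"tx":0.1,"ty":0.1,"tz":-4,"roll":-0.03},{"tx":0.1,"ty":0.1,"tz":-8,"roll":-0.03},{"tx":0.1,"ty":0.1,"tz":-12,"roll":-0.03},{"tx":0.1,"ty":0.1,"tz":-14.5,"roll":-0.03},{"tx":0.1,"ty":0.1,"tz":-15.4,"roll":-0.03}]' 8.5 40
python3 -m crank '[{"tx":0,"ty":0,"tz":0,"roll":0},{"tx":0,"ty":0,"tz":0,"roll":0},{"tx":0,"ty":0,"tz":0,"roll":0},{"tx":0,"ty":0,"tz":0,"roll":0},{"tx":0,"ty":0,"tz":0,"roll":0}]' 3 40
python3 -m crank '[{"tx":0,"ty":0,"tz":0,"roll":0},{"tx":0,"ty":0,"tz":0,"roll":0},{"tx":0,"ty":0,"tz":0,"roll":0}]'
python3 - <<'E'
from h import *
c=cam("wrist");save(c,"w9")
g=cv2.cvtColor(c["image"],cv2.COLOR_RGB2HSV)
# profile along the centre column: hue/sat/val
print([(v,*g[v,316:321].mean(0).astype(int)) for v in range(110,235,3)])
E
```

```text
t: 11.6
tool_pos: [0.5932, 0.2223, 0.0074]
orientation: [-3.139, -0.004, 2.978]
force: [0.5, -0.5, -0.2]
finger_gap: 0.085
grip_force: 0.0
t: 12.1
tool_pos: [0.596, 0.2252, 0.0122]
orientation: [3.14, 0.004, 2.981]
force: [-0.4, -1.8, 6.6]
finger_gap: 0.0456
grip_force: 43.7
t: 12.4
tool_pos: [0.596, 0.2252, 0.0122]
orientation: [3.139, 0.004, 2.981]
force: [-0.4, -0.3, 6.5]
finger_gap: 0.045
grip_force: 43.7
[(110, np.int64(80), np.int64(93), np.int64(99)), (113, np.int64(80), np.int64(91), np.int64(98)), (116, np.int64(77), np.int64(81), np.int64(105)), (119, np.int64(53), np.int64(37), np.int64(185)), (122, np.int64(75), np.int64(69), np.int64(113)), (125, np.int64(79), np.int64(91), np.int64(98)), (128, np.int64(79), np.int64(92), np.int64(99)), (131, np.int64(78), np.int64(93), np.int64(99)), (134, np.int64(79), np.int64(92), np.int64(99)), (137, np.int64(79), np.int64(92), np.int64(99)), (140, np.int64(78), np.int64(92), np.int64(99)), (143, np.int64(79), np.int64(93), np.int64(99)), (146, np.int64(79), np.int64(93), np.int64(98)), (149, np.int64(79), np.int64(92), np.int64(98)
[... 698 characters left out ...]
 (194, np.int64(105), np.int64(22), np.int64(66)), (197, np.int64(103), np.int64(25), np.int64(66)), (200, np.int64(105), np.int64(24), np.int64(65)), (203, np.int64(108), np.int64(23), np.int64(66)), (206, np.int64(108), np.int64(26), np.int64(66)), (209, np.int64(104), np.int64(25), np.int64(65)), (212, np.int64(103), np.int64(25), np.int64(64)), (215, np.int64(103), np.int64(25), np.int64(64)), (218, np.int64(102), np.int64(24), np.int64(64)), (221, np.int64(101), np.int64(28), np.int64(64)), (224, np.int64(106), np.int64(28), np.int64(64)), (227, np.int64(107), np.int64(29), np.int64(64)), (230, np.int64(110), np.int64(30), np.int64(65)), (233, np.int64(106), np.int64(26), np.int64(62))]
```

Run:
```python
from h import *
c=cam("wrist");o=bot.get_obs()
y=o["orientation"][2];d=np.array([np.cos(y),np.sin(y)])
for uv,z in(((318,165),.055),((318,152),.003)):
    P=ray(c,*uv,z)[:2]-o["tool_pos"][:2]; print(P@d, P@[-d[1],d[0]])
```

```text
0.05401770266662133 -0.0005385395876374426
0.05324481558080652 -0.0008039344628681198
```

```bash
python3 -m crank '[{"tx":0,"ty":0,"tz":1,"roll":0},{"tx":0,"ty":0,"tz":4,"roll":0},{"tx":0,"ty":0,"tz":8,"roll":0},{"tx":0,"ty":0,"tz":12,"roll":0},{"tx":0,"ty":-3,"tz":12,"roll":0.016}]' | head -3
python3 -m crank '[{"tx":-1,"ty":-4,"tz":0,"roll":0},{"tx":-2,"ty":-8,"tz":0,"roll":0},{"tx":-3,"ty":-12,"tz":0,"roll":0},{"tx":-4,"ty":-16,"tz":0,"roll":0},{"tx":-5,"ty":-20,"tz":0,"roll":0}]'|head -3
python3 -m crank '[{"tx":-0.5,"ty":-4,"tz":0,"roll":0},{"tx":-1.4,"ty":-8,"tz":0,"roll":0},{"tx":-1.4,"ty":-11.5,"tz":0,"roll":0},{"tx":-1.4,"ty":-11.5,"tz":-3,"roll":0},{"tx":-1.4,"ty":-11.5,"tz":-6,"roll":0}]'|head -3
python3 -m crank '[{"tx":0,"ty":0,"tz":-2,"roll":0},{"tx":0,"ty":0,"tz":-3,"roll":0},{"tx":0,"ty":0,"tz":-3,"roll":0},{"tx":0,"ty":0,"tz":-3,"roll":0}]'
python3 - <<'E'
from h import *
c=cam("wrist");save(c,"w10");o=bot.get_obs();print(o["tool_pos"],o["orientation"])
cv2.imwrite("pics/j2.png",cv2.resize(c["image"][80:260,190:450,::-1],None,fx=3,fy=3,interpolation=3))
E
```

```text
t: 13.0
tool_pos: [0.5979, 0.198, 0.1371]
orientation: [3.135, 0.011, 3.001]
t: 13.5
tool_pos: [0.5435, -0.0067, 0.1303]
orientation: [3.141, 0.0, 2.997]
t: 14.0
tool_pos: [0.5309, -0.1214, 0.0703]
orientation: [3.141, 0.003, 2.994]
t: 14.4
tool_pos: [0.5313, -0.1204, 0.0409]
orientation: [-3.142, 0.002, 2.997]
force: [0.1, -0.1, -0.5]
finger_gap: 0.0454
grip_force: 42.6
[ 0.53156174 -0.12033647  0.04119819] [3.14146605e+00 2.44693944e-03 2.99689250e+00]
```

View pics/j2.png

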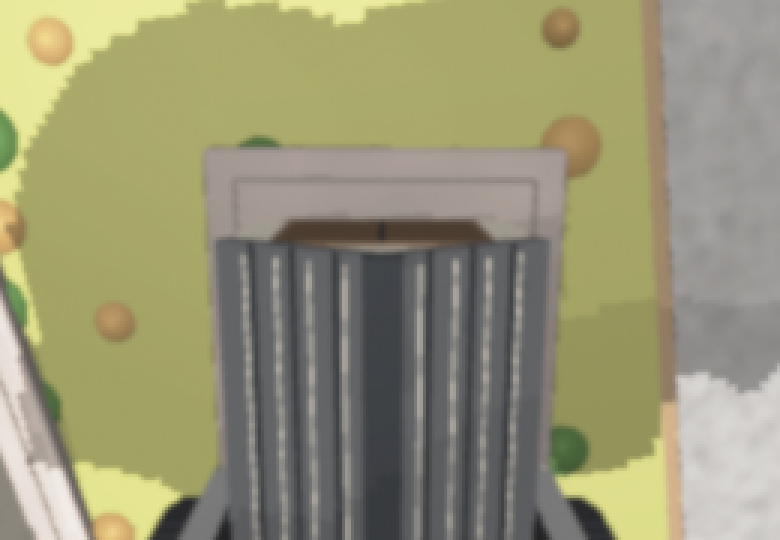

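The boathouse is held squarely over its slab. The slab's near edge is at row 129.3, columns 258.3-379, the door base is at row 153.7, and the roof is centred on column 317.3. Computing the gap and the sideways offset.

Run:
```python
from h import *
c=cam("wrist");o=bot.get_obs();tp=o["tool_pos"];print(tp,o["orientation"])
y=o["orientation"][2];d=np.array([np.cos(y),np.sin(y)])
b=tp[2]-.0092
for n,u,v,z in(("slabL",258.3,129.3,.018),("slabR",379,129.3,.018),("doorbase",317.3,153.7,b),("ridge",317.3,164,b+.052),("eaveL",262.3,160,b+.036),("eaveR",372.3,160,b+.036)):
    P=ray(c,u,v,z)[:2]-tp[:2]; print(n,(1000*np.array([P@d, P@[-d[1],d[0]]])).round(1))
```

```text
[ 0.53157734 -0.12030773  0.04121386] [3.14132842e+00 2.64266623e-03 2.99681947e+00]
slabL [64.6 33.4]
slabR [ 64.7 -35.7]
doorbase [52.3 -0.4]
ridge [54.3 -0.4]
eaveL [53.6 22.2]
eaveR [ 53.7 -23. ]
```

```bash
python3 -m crank '[{"tx":0.05,"ty":0.07,"tz":-0.5,"roll":0},{"tx":0.05,"ty":0.07,"tz":-0.9,"roll":0},{"tx":0.05,"ty":0.07,"tz":-1.15,"roll":0},{"tx":0.05,"ty":0.07,"tz":-1.3,"roll":0},{"tx":0.05,"ty":0.07,"tz":-1.3,"roll":0}]'
python3 -m crank '[{"tx":0,"ty":0,"tz":-0.05,"roll":0},{"tx":0,"ty":0,"tz":-0.1,"roll":0},{"tx":0,"ty":0,"tz":-0.15,"roll":0},{"tx":0,"ty":0,"tz":-0.15,"roll":0}]'
```

```text
t: 15.0
tool_pos: [0.5309, -0.1197, 0.0273]
orientation: [-3.141, 0.0, 2.997]
force: [-2.8, 0.6, 4.6]
finger_gap: 0.0453
grip_force: 43.3
t: 15.4
tool_pos: [0.531, -0.1197, 0.0272]
orientation: [-3.141, 0.001, 2.997]
force: [-7.5, 2.8, 15.5]
finger_gap: 0.0454
grip_force: 44.7
```

```bash
python3 -m crank '[{"tx":0,"ty":0,"tz":0.1,"roll":0},{"tx":0,"ty":0,"tz":0.1,"roll":0},{"tx":0,"ty":0,"tz":0.1,"roll":0},{"tx":0,"ty":0,"tz":1,"roll":0},{"tx":0,"ty":0,"tz":4,"roll":0}]' 8.5
python3 -m crank '[{"tx":0,"ty":0,"tz":5,"roll":0},{"tx":2,"ty":3,"tz":9,"roll":0.05},{"tx":4,"ty":6,"tz":13,"roll":0.145},{"tx":6.6,"ty":10,"tz":14,"roll":0.145},{"tx":6.6,"ty":14.5,"tz":14,"roll":0.145}]'|head -2
python3 -m crank '[{"tx":0,"ty":5,"tz":0,"roll":0},{"tx":0,"ty":9,"tz":0,"roll":0},{"tx":0,"ty":9,"tz":0,"roll":0},{"tx":0,"ty":9,"tz":0,"roll":0}]'
cat > t.py <<'E'
from h import *
import sys
z=float(sys.argv[1]);x0,x1,y0,y1=map(int,sys.argv[2:6])
c=cam("wrist");o=bot.get_obs();print(o["tool_pos"],o["orientation"]);save(c,sys.argv[6])
h=cv2.cvtColor(c["image"],cv2.COLOR_RGB2HSV)
m=((h[:,:,2]>205)&(h[:,:,1]<40)).astype(np.uint8)*255
for b in blobs(c,m,z,(x0,x1,y0,y1),200): print(b)
E
python3 t.py .067 240 400 120 300 w11
```

```text
t: 15.9
tool_pos: [0.5287, -0.1196, 0.0632]
orientation: [-3.141, -0.007, 2.996]
force: [0.8, 0.2, -0.1]
finger_gap: 0.0851
grip_force: 0.0
t: 16.4
tool_pos: [0.6, 0.0261, 0.2083]
t: 16.8
tool_pos: [0.5969, 0.1162, 0.2055]
orientation: [-3.141, -0.0, -3.14]
force: [-0.2, 0.1, -0.5]
finger_gap: 0.0852
grip_force: 0.0
[0.59694467 0.11525877 0.20553103] [-3.14128146e+00  9.12566882e-05 -3.14122825e+00]
(array([318., 190.]), array([597.4, 117. ,  50.7,  49.8,  90.2]), array([596. , 118.5,  56.2]))
(array([299., 236.]), array([6.250e+02, 1.194e+02, 1.981e+02, 1.830e+02, 2.000e-01]), array([631.2, 119.5, 260.7]))
```

```bash
python3 -m crank '[{"tx":0.05,"ty":0.1,"tz":-5,"roll":0},{"tx":0.05,"ty":0.1,"tz":-10,"roll":0},{"tx":0.05,"ty":0.1,"tz":-14.5,"roll":0},{"tx":0.05,"ty":0.1,"tz":-17.5,"roll":0},{"tx":0.05,"ty":0.1,"tz":-18.8,"roll":0}]' 8.5 40
python3 -m crank '[{"tx":0,"ty":0,"tz":0,"roll":0},{"tx":0,"ty":0,"tz":0,"roll":0},{"tx":0,"ty":0,"tz":0,"roll":0},{"tx":0,"ty":0,"tz":0,"roll":0},{"tx":0,"ty":0,"tz":0,"roll":0}]' 3 40
python3 -m crank '[{"tx":0,"ty":0,"tz":0,"roll":0},{"tx":0,"ty":0,"tz":0,"roll":0}]'
python3 t.py .067 240 400 120 330 w12
```

```text
t: 17.35
tool_pos: [0.5956, 0.1141, 0.0142]
orientation: [-3.14, -0.005, 3.139]
force: [1.0, -1.1, -0.1]
finger_gap: 0.0852
grip_force: 0.0
t: 17.85
tool_pos: [0.5994, 0.1166, 0.0201]
orientation: [3.141, 0.005, -3.141]
force: [-0.1, -0.7, 7.3]
finger_gap: 0.0489
grip_force: 42.3
t: 18.05
tool_pos: [0.5994, 0.1166, 0.0201]
orientation: [3.141, 0.005, -3.141]
force: [-0.8, -0.5, 6.7]
finger_gap: 0.0486
grip_force: 42.3
[0.59940152 0.11660792 0.02006762] [ 3.14070965  0.00493328 -3.14110899]
(array([317., 290.]), array([592.2, 117. ,  48.3,  38.7,  90.1]), array([597.3, 117.1,  49.5]))
(array([319., 208.]), array([562. , 117.6,  33.3,  14.3,  86.6]), array([568.1, 117.2,  33.3]))
```

```bash
python3 -m crank '[{"tx":0,"ty":0,"tz":1,"roll":0},{"tx":0,"ty":0,"tz":4,"roll":0},{"tx":0,"ty":0,"tz":8,"roll":0},{"tx":0,"ty":0,"tz":12,"roll":0},{"tx":0,"ty":-3,"tz":12,"roll":0}]' | head -3
python3 -m crank '[{"tx":-1,"ty":-4,"tz":0,"roll":0},{"tx":-2,"ty":-8,"tz":0,"roll":0},{"tx":-3,"ty":-12,"tz":0,"roll":0},{"tx":-4,"ty":-16,"tz":0,"roll":0},{"tx":-4,"ty":-20,"tz":0,"roll":0}]'|head -3
python3 -m crank '[{"tx":0,"ty":-4,"tz":0,"roll":0},{"tx":0,"ty":-8,"tz":0,"roll":0},{"tx":-1,"ty":-12,"tz":0,"roll":0},{"tx":-2.3,"ty":-16,"tz":0,"roll":0},{"tx":-2.3,"ty":-20,"tz":0,"roll":0}]'|head -3
python3 -m crank '[{"tx":0,"ty":-1.5,"tz":0,"roll":0},{"tx":0,"ty":-1.5,"tz":-3,"roll":0},{"tx":0,"ty":-1.5,"tz":-6,"roll":0},{"tx":0,"ty":-1.5,"tz":-9,"roll":0},{"tx":0,"ty":-1.5,"tz":-9,"roll":0}]'
python3 t.py .09 240 400 120 330 w13
python3 - <<'E'
import cv2
a=cv2.imread("pics/w13.png")
cv2.imwrite("pics/j3.png",cv2.resize(a[80:330,190:450],None,fx=2.4,fy=2.4,interpolation=3))
E
```

```text
t: 18.6
tool_pos: [0.6012, 0.0892, 0.1449]
orientation: [3.138, 0.013, -3.138]
t: 19.1
tool_pos: [0.5562, -0.1148, 0.1384]
orientation: [3.141, 0.001, -3.142]
t: 19.6
tool_pos: [0.5331, -0.3149, 0.1384]
orientation: [3.141, 0.0, 3.141]
t: 20.1
tool_pos: [0.5315, -0.3266, 0.043]
orientation: [3.137, -0.008, 3.141]
force: [-0.4, -0.3, -1.8]
finger_gap: 0.0489
grip_force: 42.0
[ 0.53325177 -0.32775317  0.04599842] [ 3.13988304 -0.00411046 -3.14157556]
(array([317., 290.]), array([ 524.9, -326.2,   47.9,   38.4,   89.8]), array([ 529.8, -326.2,   49.4]))
(array([319., 208.]), array([ 494.8, -325.8,   33.4,   14. ,   87.2]), array([ 500.8, -326.1,   33.4]))
```

View pics/j3.png

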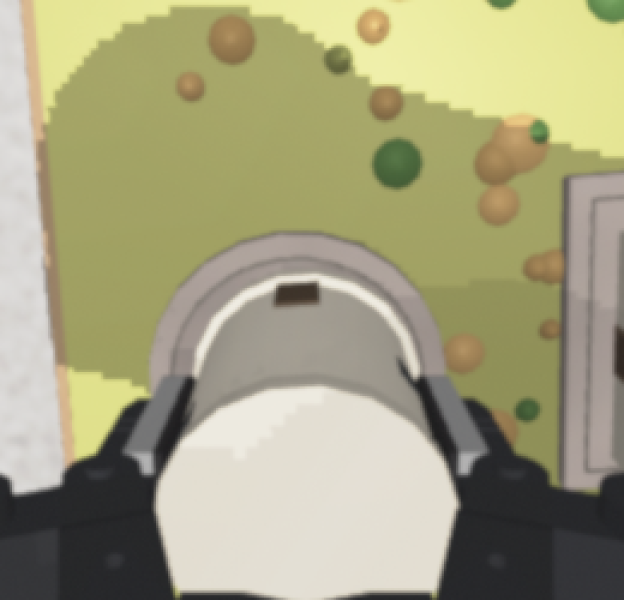

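The tower hangs over the round slab. The slab's near rim is at (315,177) and its middle at column 314. The foot ring's near rim is at (318,194). It needs a small shift.

```bash
python3 -m crank '[{"tx":0,"ty":0,"tz":0,"roll":0},{"tx":0,"ty":0,"tz":0,"roll":0}]' |head -2
python3 - <<'E'
from h import *
c=cam("wrist");save(c,"w14");o=bot.get_obs();tp=o["tool_pos"];print(tp,o["orientation"])
h=cv2.cvtColor(cv2.GaussianBlur(c["image"],(3,3),0),cv2.COLOR_RGB2HSV)
S=h[:,:,1].astype(int);V=h[:,:,2].astype(int)
print("col316", [(v,S[v,314:319].mean().astype(int),V[v,314:319].mean().astype(int)) for v in range(170,202,1)])
for r in(220,228): print(r,[(u,S[r,u],V[r,u]) for u in list(range(246,280,2))+list(range(356,386,2))])
E
```

```text
t: 20.35
tool_pos: [0.5359, -0.3291, 0.0497]
[ 0.53578306 -0.3290403   0.04950346] [-3.14015206  0.00346765 -3.14134332]
col316 [(170, np.int64(27), np.int64(172)), (171, np.int64(27), np.int64(174)), (172, np.int64(26), np.int64(174)), (173, np.int64(26), np.int64(174)), (174, np.int64(27), np.int64(174)), (175, np.int64(27), np.int64(172)), (176, np.int64(26), np.int64(166)), (177, np.int64(25), np.int64(154)), (178, np.int64(25), np.int64(148)), (179, np.int64(23), np.int64(153)), (180, np.int64(23), np.int64(163)), (181, np.int64(23), np.int64(167)), (182, np.int64(24), np.int64(168)), (183, np.int64(24), np.int64(168)), (184, np.int64(23), np.int64(168)), (185, np.int64(24), np.int64(168)), (186, np.int64(23), np.int64(168)), (187, np.int64(23), np.int64(167)), (188, np.int64(23), np.int64(164)), (189, np.int64(24), np.int64(159)), (190, np.int64(25), np.int64(155)), (191, np.int64(25), np.int64(154)), (192, np.int64(26), np.int64(159)), (193, np.int64(26), np.int64(176)), (194, np.int64(23), np.int64(205)), (195, np.int64(18), np.int64(225)), (196, np.int64(19), np.int64(218)),
[... 1804 characters left out ...]
 np.int64(169)), (272, np.int64(23), np.int64(215)), (274, np.int64(23), np.int64(210)), (276, np.int64(29), np.int64(161)), (278, np.int64(27), np.int64(150)), (356, np.int64(26), np.int64(137)), (358, np.int64(27), np.int64(171)), (360, np.int64(22), np.int64(219)), (362, np.int64(24), np.int64(214)), (364, np.int64(26), np.int64(167)), (366, np.int64(24), np.int64(147)), (368, np.int64(26), np.int64(138)), (370, np.int64(25), np.int64(156)), (372, np.int64(24), np.int64(161)), (374, np.int64(25), np.int64(161)), (376, np.int64(36), np.int64(158)), (378, np.int64(78), np.int64(148)), (380, np.int64(98), np.int64(145)), (382, np.int64(98), np.int64(145)), (384, np.int64(98), np.int64(145))]
```

Run:
```python
from h import *
c=cam("wrist");o=bot.get_obs();tp=o["tool_pos"]
h=cv2.cvtColor(cv2.GaussianBlur(c["image"],(3,3),0),cv2.COLOR_RGB2HSV)
v=next(v for v in range(150,185) if h[v,314:319,1].mean()<60);b=tp[2]-.0171
print(v,[ray(c,316,v-.5,.018)[0]+.040, "foot",ray(c,317.6,193.3,b+.006)[0]+.028],
 ray(c,257.8,228,.018)[1]/2+ray(c,377.5,228,.018)[1]/2, ray(c,271.5,228,b+.006)[1]/2+ray(c,364,228,b+.006)[1]/2, tp)
```

```text
168 [np.float64(0.5344614842436932), 'foot', np.float64(0.5339727045955386)] -0.3282482197588984 -0.3282032180225532 [ 0.53553007 -0.32894896  0.04911518]
```

```bash
python3 -m crank '[{"tx":0.03,"ty":0,"tz":-0.5,"roll":0},{"tx":0.03,"ty":0,"tz":-1.0,"roll":0},{"tx":0.03,"ty":0,"tz":-1.25,"roll":0},{"tx":0.03,"ty":0,"tz":-1.35,"roll":0},{"tx":0.03,"ty":0,"tz":-1.35,"roll":0}]'
python3 -m crank '[{"tx":0,"ty":0,"tz":-0.05,"roll":0},{"tx":0,"ty":0,"tz":-0.1,"roll":0},{"tx":0,"ty":0,"tz":-0.15,"roll":0},{"tx":0,"ty":0,"tz":-0.15,"roll":0}]'
```

```text
t: 20.95
tool_pos: [0.5345, -0.3285, 0.0351]
orientation: [-3.141, -0.0, -3.141]
force: [-4.0, 4.1, 8.1]
finger_gap: 0.0488
grip_force: 43.1
t: 21.35
tool_pos: [0.5345, -0.3286, 0.035]
orientation: [-3.141, 0.0, -3.141]
force: [-7.1, 5.5, 15.1]
finger_gap: 0.0485
grip_force: 43.9
```

```bash
python3 -m crank '[{"tx":0,"ty":0,"tz":0.1,"roll":0},{"tx":0,"ty":0,"tz":0.1,"roll":0},{"tx":0,"ty":0,"tz":0.1,"roll":0},{"tx":0,"ty":0,"tz":1,"roll":0},{"tx":0,"ty":0,"tz":4,"roll":0}]' 8.5
python3 -m crank '[{"tx":0,"ty":0,"tz":5,"roll":0},{"tx":0,"ty":0,"tz":10,"roll":0},{"tx":0,"ty":4,"tz":12,"roll":0},{"tx":0,"ty":9,"tz":12,"roll":0},{"tx":0,"ty":14,"tz":12,"roll":0}]'|head -2
python3 -m crank '[{"tx":0,"ty":5,"tz":0,"roll":0},{"tx":0,"ty":10,"tz":0,"roll":0},{"tx":0,"ty":15,"tz":0,"roll":0},{"tx":0,"ty":20,"tz":0,"roll":0},{"tx":0,"ty":25,"tz":0,"roll":0}]'|head -2
python3 -m crank '[{"tx":-1.2,"ty":5,"tz":0,"roll":0},{"tx":-2.4,"ty":9.5,"tz":0,"roll":0},{"tx":-3.6,"ty":14,"tz":0,"roll":0},{"tx":-4.8,"ty":18.5,"tz":0,"roll":0},{"tx":-6,"ty":23,"tz":0,"roll":0}]'|head -2
python3 -m crank '[{"tx":-1.2,"ty":3,"tz":0,"roll":0},{"tx":-1.2,"ty":3,"tz":0,"roll":0},{"tx":-1.2,"ty":3,"tz":0,"roll":0},{"tx":-1.2,"ty":3,"tz":0,"roll":0}]'|head -3
python3 - <<'E'
from h import *
c=cam("wrist");save(c,"w15");o=bot.get_obs();tp=o["tool_pos"];print(tp,o["orientation"])
print("tip expected",pix(c,[.4625,.3225,.057]),"base",pix(c,[.4625,.3225,.007]))
h=cv2.cvtColor(c["image"],cv2.COLOR_RGB2HSV)
m=((h[:,:,1]<55)&(h[:,:,2]>20)).astype(np.uint8)*255
for b in blobs(c,m,.007,(270,370,100,245),200): print(b)
E
```

```text
t: 21.85
tool_pos: [0.5326, -0.3277, 0.0696]
orientation: [3.139, -0.007, 3.141]
force: [-0.3, -0.3, 0.4]
finger_gap: 0.0849
grip_force: 0.0
t: 22.35
tool_pos: [0.535, -0.1876, 0.1937]
t: 22.85
tool_pos: [0.5345, 0.0633, 0.193]
t: 23.35
tool_pos: [0.4741, 0.2931, 0.193]
t: 23.75
tool_pos: [0.4631, 0.3207, 0.1926]
orientation: [-3.142, 0.0, 3.141]
[0.46316369 0.32049724 0.19255838] [3.14158179e+00 2.89426392e-04 3.14034016e+00]
tip expected (np.float64(318.3868493463112), np.float64(191.681777905057)) base (np.float64(318.2080348645769), np.float64(181.7454057308891))
(array([320., 180.]), array([460.1, 324.8,  50.1,  49.6,  46.6]), array([461.2, 324.4,  53.4]))
(array([320., 103.]), array([376.4, 322.8, 107.8,  11.6,  90. ]), array([376.4, 322.9, 108.2]))
```

```bash
python3 -m crank '[{"tx":-0.15,"ty":0.35,"tz":-5,"roll":0},{"tx":-0.15,"ty":0.35,"tz":-10,"roll":0},{"tx":-0.15,"ty":0.35,"tz":-14,"roll":0},{"tx":-0.15,"ty":0.35,"tz":-17,"roll":0},{"tx":-0.15,"ty":0.35,"tz":-18,"roll":0}]' 8.5 30
python3 -m crank '[{"tx":0,"ty":0,"tz":0,"roll":0},{"tx":0,"ty":0,"tz":0,"roll":0}]' 8.5 30 | head -2
python3 -m crank '[{"tx":0,"ty":0,"tz":0,"roll":0},{"tx":0,"ty":0,"tz":0,"roll":0},{"tx":0,"ty":0,"tz":0,"roll":0},{"tx":0,"ty":0,"tz":0,"roll":0},{"tx":0,"ty":0,"tz":0,"roll":0}]' 2 30
python3 -m crank '[{"tx":0,"ty":0,"tz":0,"roll":0},{"tx":0,"ty":0,"tz":0,"roll":0},{"tx":0,"ty":0,"tz":0,"roll":0}]'
python3 - <<'E'
from h import *
c=cam("wrist");save(c,"w16");o=bot.get_obs();tp=o["tool_pos"];print(tp,o["orientation"])
g=c["image"][:,314:322].mean(1).astype(int)
print([(v,*map(int,g[v])) for v in range(190,250,2)])
E
```

```text
t: 24.3
tool_pos: [0.4601, 0.3221, 0.0092]
orientation: [-3.137, -0.004, 3.139]
force: [0.2, -1.1, 0.1]
finger_gap: 0.0852
grip_force: 0.0
t: 24.5
tool_pos: [0.4626, 0.3254, 0.0141]
t: 25.0
tool_pos: [0.4617, 0.3253, 0.0132]
orientation: [3.141, 0.001, -3.141]
force: [-0.7, -0.2, 5.9]
finger_gap: 0.0368
grip_force: 30.3
t: 25.3
tool_pos: [0.4617, 0.3253, 0.0132]
orientation: [3.141, 0.001, -3.141]
force: [-1.2, 0.8, 5.8]
finger_gap: 0.037
grip_force: 30.3
[0.46170411 0.32530887 0.01322516] [ 3.14061011e+00  1.24724458e-03 -3.14137560e+00]
[(190, 70, 97, 83), (192, 73, 100, 85), (194, 72, 99, 84), (196, 71, 98, 84), (198, 72, 99, 84), (200, 72, 98, 84), (202, 110, 117, 106), (204, 196, 189, 175), (206, 220, 214, 200), (208, 220, 215, 200), (210, 220, 215, 200), (212, 182, 176, 162), (214, 130, 126, 117), (216, 107, 110, 106), (218, 95, 102, 102), (220, 95, 102, 102), (222, 95, 102, 102), (224, 95, 102, 102), (226, 95, 101, 101), (228, 94, 100, 101), (230, 96, 103, 103), (232, 76, 79, 80), (234, 67, 68, 69), (236, 69, 70, 72), (238, 71, 73, 74), (240, 73, 74, 76), (242, 75, 76, 78), (244, 75, 77, 78), (246, 76, 77, 79), (248, 77, 79, 80)]
```

```bash
python3 - <<'E'
from h import *
c=cam("wrist");tp=bot.get_obs()["tool_pos"];print(ray(c,318,202.7,.003)+[.024,0,0]-tp)
E
python3 -m crank '[{"tx":0,"ty":0,"tz":1,"roll":0},{"tx":0,"ty":0,"tz":4,"roll":0},{"tx":0,"ty":0,"tz":8,"roll":0},{"tx":0,"ty":0,"tz":12,"roll":0},{"tx":2,"ty":-3,"tz":14,"roll":0}]' | head -2
python3 -m crank '[{"tx":3,"ty":-4,"tz":0,"roll":0},{"tx":6,"ty":-8,"tz":0,"roll":0},{"tx":9,"ty":-12,"tz":0,"roll":0},{"tx":11,"ty":-16,"tz":0,"roll":0},{"tx":13,"ty":-20,"tz":0,"roll":0}]'|head -2
python3 -m crank '[{"tx":0,"ty":-4,"tz":0,"roll":0},{"tx":0,"ty":-8,"tz":0,"roll":0},{"tx":0,"ty":-12,"tz":0,"roll":0},{"tx":0,"ty":-16,"tz":0,"roll":0},{"tx":0,"ty":-20,"tz":0,"roll":0}]'|head -2
python3 -m crank '[{"tx":0,"ty":-4,"tz":0,"roll":0},{"tx":0,"ty":-8,"tz":0,"roll":0},{"tx":0,"ty":-12,"tz":0,"roll":0},{"tx":0,"ty":-16,"tz":0,"roll":0},{"tx":0,"ty":-20,"tz":0,"roll":0}]'|head -2
python3 -m crank '[{"tx":0,"ty":-2,"tz":0,"roll":0},{"tx":0,"ty":-2,"tz":0,"roll":0},{"tx":0,"ty":-2,"tz":0,"roll":0},{"tx":0,"ty":-2,"tz":0,"roll":0}]'|head -3
python3 t.py .082 200 420 60 200 w17; python3 -c "
from h import *
c=cam('wrist');print(pix(c,[.534,-.3286,.082]))"
```

```text
[-0.00065636  0.00098221 -0.01024807]
t: 25.9
tool_pos: [0.4816, 0.2976, 0.1567]
t: 26.4
tool_pos: [0.6118, 0.0929, 0.1524]
t: 26.9
tool_pos: [0.6108, -0.1068, 0.1526]
t: 27.4
tool_pos: [0.6108, -0.3067, 0.1525]
t: 27.8
tool_pos: [0.6114, -0.3242, 0.1524]
orientation: [3.141, -0.0, -3.141]
[ 0.61147294 -0.32408593  0.15253906] [ 3.14140787e+00  1.44128634e-04 -3.14055414e+00]
(array([313., 105.]), array([ 531.8, -327.7,   52.4,   49.8,  151.4]), array([ 532. , -326. ,   55.1]))
(array([395.,  88.]), array([ 520. , -268.7,   38.4,    8.6,    4.7]), array([ 520.1, -269.3,   39. ]))
(array([221., 131.]), array([ 551.2, -396.7,  100. ,   37.6,  179.5]), array([ 551.2, -397.2,  106.4]))
(np.float64(310.4108575039103), np.float64(109.54983932878012))
```

```bash
cat > tc.py <<'E'
from h import *
from scipy.optimize import least_squares
c=cam("wrist");o=bot.get_obs();print(o["tool_pos"],o["orientation"])
h=cv2.cvtColor(c["image"],cv2.COLOR_RGB2HSV)
for T in(195,205,215):
    m=((h[:,:,2]>T)&(h[:,:,1]<40)).astype(np.uint8)*255;m[:, :270]=0;m[:,355:]=0;m[:60]=0;m[150:]=0
    k=max(cv2.findContours(m,cv2.RETR_EXTERNAL,cv2.CHAIN_APPROX_NONE)[0],key=cv2.contourArea)
    P=np.array([ray(c,u,v,.082)[:2] for u,v in k[:,0]])*1000
    s=least_squares(lambda p:np.hypot(*(P-p[:2]).T)-p[2],[534,-328,25],loss="soft_l1",f_scale=.4);r=s.fun
    print(T,len(P),s.x.round(1),np.median(abs(r)).round(2),P.min(0).round(1),P.max(0).round(1))
E
python3 tc.py
```

```text
[ 0.61157123 -0.32413402  0.15262251] [-3.14159205e+00  3.52991842e-04 -3.14039737e+00]
195 223 [ 531.8 -327.5   25.7] 0.46 [ 506.5 -353.5] [ 557.8 -298.6]
205 221 [ 531.7 -327.5   25.6] 0.5 [ 506.5 -353.4] [ 557.8 -298.6]
215 222 [ 531.6 -327.4   25.5] 0.55 [ 506.5 -352.8] [ 557.1 -298.6]
```

```bash
python3 -m crank '[{"tx":-3,"ty":-0.4,"tz":0,"roll":0},{"tx":-6,"ty":-0.4,"tz":0,"roll":0},{"tx":-7.9,"ty":-0.4,"tz":-1,"roll":0},{"tx":-7.9,"ty":-0.4,"tz":-3,"roll":0},{"tx":-7.9,"ty":-0.4,"tz":-4.7,"roll":0}]'|head -2
python3 -m crank '[{"tx":0,"ty":0,"tz":0,"roll":0},{"tx":0,"ty":0,"tz":0,"roll":0},{"tx":0,"ty":0,"tz":0,"roll":0}]'
python3 - <<'E'
from h import *
c=cam("wrist");save(c,"w18");o=bot.get_obs();tp=o["tool_pos"];print(tp,o["orientation"])
I=c["image"].astype(int);g=I[:,316:321].mean(1).astype(int)
print([(v,*map(int,g[v])) for v in range(180,216)])
for r in (212,218): print(r,[(u,int(I[r,u,0]),int(I[r,u,2])) for u in list(range(246,284,2))+list(range(352,392,2))])
cx=pix(c,[tp[0]-.025,tp[1],.082]);print(cx)
E
```

```text
t: 28.45
tool_pos: [0.532, -0.3286, 0.1055]
t: 28.75
tool_pos: [0.5332, -0.3293, 0.1066]
orientation: [-3.14, 0.002, -3.141]
force: [-0.5, -1.0, 0.6]
finger_gap: 0.0369
grip_force: 30.3
[ 0.5331631  -0.32932536  0.10654808] [-3.14057012e+00  1.95687081e-03 -3.14122405e+00]
[(180, 93, 81, 70), (181, 126, 116, 104), (182, 149, 142, 130), (183, 159, 153, 141), (184, 161, 155, 144), (185, 161, 155, 143), (186, 161, 155, 144), (187, 161, 156, 144), (188, 161, 156, 145), (189, 162, 156, 145), (190, 161, 156, 144), (191, 160, 154, 143), (192, 159, 154, 143), (193, 156, 151, 140), (194, 154, 149, 138), (195, 177, 171, 158), (196, 219, 214, 198), (197, 229, 224, 213), (198, 228, 224, 212), (199, 227, 223, 211), (200, 226, 222, 210), (201, 220, 215, 201), (202, 199, 193, 179), (203, 196, 189, 175), (204, 226, 221, 209), (205, 238, 234, 224), (206, 240, 236, 227), (207, 240, 237, 227), (208, 240, 237, 227), (209, 240, 237, 227), (210, 240, 236, 227), (211, 236, 232, 222), (212, 216, 210, 195), (213, 176, 170, 157), (214, 156, 151, 140), (215, 143, 141, 133)]
212 [(246, 219, 143), (248, 228, 146
[... 632 characters left out ...]
, 138), (248, 226, 145), (250, 229, 147), (252, 229, 147), (254, 229, 148), (256, 229, 147), (258, 229, 147), (260, 229, 147), (262, 228, 147), (264, 229, 147), (266, 229, 147), (268, 229, 148), (270, 229, 147), (272, 229, 150), (274, 232, 194), (276, 235, 221), (278, 236, 223), (280, 226, 210), (282, 200, 180), (352, 224, 206), (354, 194, 174), (356, 154, 139), (358, 156, 142), (360, 154, 137), (362, 146, 104), (364, 144, 89), (366, 144, 89), (368, 144, 88), (370, 144, 89), (372, 144, 89), (374, 144, 87), (376, 146, 83), (378, 149, 82), (380, 151, 82), (382, 149, 82), (384, 146, 84), (386, 113, 72), (388, 65, 52), (390, 69, 56)]
(np.float64(316.3779089176065), np.float64(195.6762824251763))
```

Run:
```python
from h import *
c=cam("wrist");o=bot.get_obs();tp=o["tool_pos"];print(tp)
print("tower x",ray(c,318,195.3,.082)[0]+.025,"lantern x",ray(c,318,202.7,tp[2]-.0102)[0]+.024)
g=c["image"][:,:,1].astype(int)
for v in range(197,203): # tower crescent: bright>190
    b=np.where(g[v,270:366]>190)[0]+270; print(v,b.min(),b.max(),(b.min()+b.max())/2)
for v in range(206,216,2):
    b=np.where(g[v,270:366]>231)[0]+270; print(v,b.min(),b.max(),(b.min()+b.max())/2) if len(b) else None
for v in (205,207,209): print(v,g[v,276:362:2].tolist())
print([pix(c,[tp[0]-.024,y,z])[0] for y,z in((tp[1],.082),(tp[1]+.001,.082),(tp[1],.096))])
```

```text
[ 0.53303186 -0.3293282   0.10640005]
tower x 0.5328955313880038 lantern x 0.5325512357490731
197 286 349 317.5
198 286 349 317.5
199 286 350 318.0
200 286 350 318.0
201 285 350 317.5
202 285 350 317.5
206 294 326 310.0
208 292 333 312.5
210 297 336 316.5
212 294 340 317.0
214 291 339 315.0
205 [163, 148, 147, 155, 175, 207, 137, 142, 184, 227, 233, 229, 211, 193, 189, 204, 216, 224, 231, 234, 235, 235, 233, 228, 223, 217, 207, 195, 188, 204, 221, 223, 223, 220, 198, 157, 141, 194, 152, 141, 132, 143, 150]
207 [164, 150, 148, 155, 182, 186, 128, 196, 230, 233, 219, 199, 218, 229, 234, 235, 236, 237, 237, 237, 237, 237, 237, 237, 237, 236, 236, 234, 228, 207, 197, 215, 222, 223, 222, 205, 151, 184, 151, 140, 129, 143, 149]
209 [164, 152, 148, 156, 159, 148, 200, 231, 228, 213, 209, 231, 236, 237, 237, 237, 237, 237, 237, 237, 237, 237, 237, 237, 237, 237, 237, 237, 236, 235, 227, 200, 193, 215, 222, 221, 191, 159, 143, 139, 129, 143, 148]
[np.float64(316.39768520548404), np.float64(318.0210814028114), np.float64(316.31023391911015)]
```

```bash
python3 -m crank '[{"tx":0.02,"ty":0.04,"tz":-0.5,"roll":0},{"tx":0.02,"ty":0.04,"tz":-0.9,"roll":0},{"tx":0.02,"ty":0.04,"tz":-1.15,"roll":0},{"tx":0.02,"ty":0.04,"tz":-1.25,"roll":0},{"tx":0.02,"ty":0.04,"tz":-1.25,"roll":0}]'
python3 -m crank '[{"tx":0,"ty":0,"tz":-0.05,"roll":0},{"tx":0,"ty":0,"tz":-0.1,"roll":0},{"tx":0,"ty":0,"tz":-0.1,"roll":0}]'
```

```text
t: 29.35
tool_pos: [0.5324, -0.3288, 0.0926]
orientation: [3.142, -0.0, 3.141]
force: [-0.1, 0.6, 0.1]
finger_gap: 0.0371
grip_force: 30.2
t: 29.65
tool_pos: [0.5326, -0.3289, 0.0923]
orientation: [-3.141, 0.001, 3.142]
force: [-2.0, 0.5, 2.4]
finger_gap: 0.037
grip_force: 30.6
```

```bash
python3 -m crank '[{"tx":0,"ty":0,"tz":0,"roll":0},{"tx":0,"ty":0,"tz":0,"roll":0},{"tx":0,"ty":0,"tz":0,"roll":0},{"tx":0,"ty":0,"tz":0.5,"roll":0},{"tx":0,"ty":0,"tz":2,"roll":0}]' 8.5
python3 -m crank '[{"tx":0,"ty":0,"tz":5,"roll":0},{"tx":0,"ty":0,"tz":9,"roll":0},{"tx":3,"ty":3,"tz":12,"roll":0},{"tx":6,"ty":6,"tz":15,"roll":0},{"tx":9,"ty":9,"tz":18,"roll":0}]'|head -2
python3 -m crank '[{"tx":0,"ty":1.7,"tz":0.5,"roll":0},{"tx":0,"ty":1.7,"tz":0.5,"roll":0},{"tx":0,"ty":1.7,"tz":0.5,"roll":0}]'|head -3
python3 - <<'E'
from h import *
c=cam("wrist");save(c,"w20");np.save("w20.npy",c["T"]);s=cam("scene");save(s,"s20");print(bot.get_obs()["tool_pos"])
a=cv2.resize(c["image"][0:215,190:450,::-1],(680,562),interpolation=3)
b=s["image"][140:270,130:310,::-1]
o=np.zeros((600,800,3),np.uint8);o[:562,:680]=a[:, :680];o[460:590,615:795]=b;cv2.imwrite("pics/fin.png",o)
E
```

```text
t: 30.15
tool_pos: [0.5316, -0.3283, 0.1106]
orientation: [3.14, -0.003, 3.141]
force: [1.2, 0.8, 0.1]
finger_gap: 0.0849
grip_force: 0.0
t: 30.65
tool_pos: [0.6195, -0.2414, 0.2906]
t: 30.95
tool_pos: [0.6187, -0.225, 0.2931]
orientation: [3.141, -0.001, -3.141]
[ 0.61819982 -0.22593006  0.29269282]
```

View pics/fin.png

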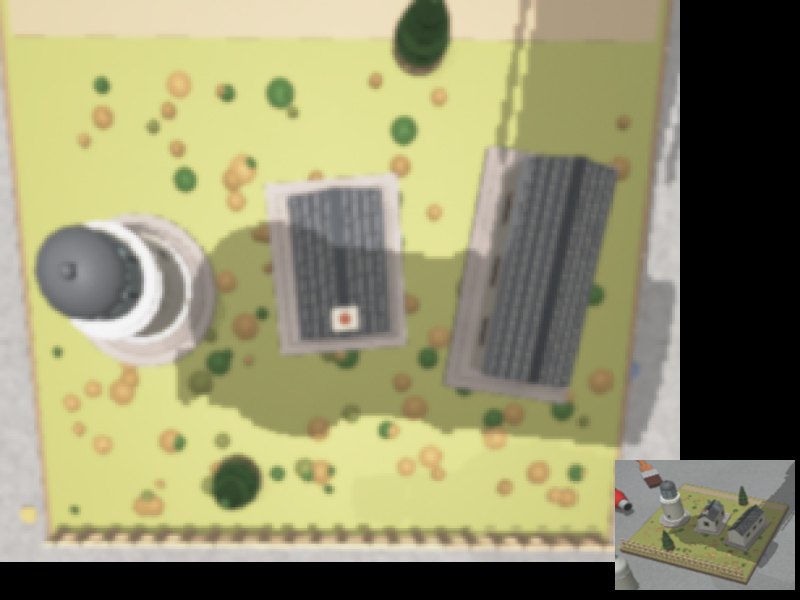

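All four pieces stand upright and both trees are standing. Checking the cottage against its slab numerically, with the boathouse as a control.

Run:
```python
from h import *
c=cam("wrist");k=680/260
q=lambda p,z:ray(c,190+p[0]/k,p[1]/k,z)[:2]*1000
def rep(n,S,E,Rg):
    S=np.array([q(p,.018) for p in S]);E=np.array([q(p,.054) for p in E]);r=np.array([q(p,.070) for p in Rg])
    A=lambda e:round(float(np.degrees(np.arctan2(e[1],e[0]))%180),1)
    print(n,"slab",S.mean(0).round(1),A(S[0]-S[3]),"eaves",E.mean(0).round(1),A(E[0]-E[3]),A(E[1]-E[2]),"ridge",r.mean(0).round(1),A(r[0]-r[1]),np.linalg.norm(r[0]-r[1]).round(1))
rep("cot",[(267,187),(397,175),(406,345),(283,354)],[(288,195),(381,187),(392,335),(300,341)],[(335,188),(347,338)])
rep("boat",[(488,148),(610,164),(567,403),(445,385)],[(530,157),(617,170),(572,388),(485,375)],[(580,158),(537,386)])
t=cam("top")
print([pix(t,p) for p in([.5345,-.3286,.1])])
```

```text
cot slab [ 521.8 -222.3] 4.6 eaves [ 523.6 -221.5] 4.2 5.6 ridge [ 524.1 -221.3] 5.0 66.9
boat slab [ 528.1 -120.5] 171.9 eaves [ 528.4 -118.1] 171.2 173.0 ridge [ 529.3 -119.1] 173.3 102.6Traceback (most recent call last):
  File "<stdin>", line 11, in <module>
  File "h.py", line 15, in pix
    q=np.linalg.inv(c["T"])@np.append(P,1); return c["cx"]+c["f"]*q[0]/-q[2], c["cy"]-c["f"]*q[1]/-q[2]
      ~~~~~~~~~~~~~~~~~~~~~^~~~~~~~~~~~~~~
ValueError: matmul: Input operand 1 has a mismatch in its core dimension 0, with gufunc signature (n?,k),(k,m?)->(n?,m?) (size 2 is different from 4)
```

```bash
python3 -c "
from workcell import bot
print(bot.get_obs()['t'],bot.sign_off())"
```

```text
the job is handed in; nothing more can be done
31.15 None
```

I handed the job in at 31 s: the cottage, boathouse and tower stand upright on their own slabs, the two houses squared to theirs, and the lantern stands on the tower; both trees are still standing and the arm never went near the jar. By my last measurements each piece is within about 2 mm of centre; the cottage is the furthest off, about 2 mm along its length.

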